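# Set the burner dial to its next locked setting

### The arm

A 7-joint arm with a two-finger parallel gripper is mounted at the origin on the work surface. World frame = base frame: x ahead of the robot, y to its left, z up, the work surface at z = 0. Lengths are in mm, angles in rad, forces in N, time in s.
With the tool pointing down it reaches from about 425 to 1025 mm from the base axis. Payload 9.4 kg.
Tool frame: the origin (TCP) lies midway between the tips of the shut fingers; the grasp point (between the pads) lies 19 mm behind it (arm.tcp_to_grasp is the z of the grasp point in the tool frame, in mm); z points along the fingers, y is the line along which they close (so a half turn about z gives the same grasp; the last joint's range is limited). The gripper opens to 85 mm and grips with 20 to 120 N. Pads are 22 mm wide; open, the fingers measure 114 mm over their backs; the gripper's body (76 mm by 85 mm) begins 54 mm behind the grasp point. The pads swing forward as they close: fully open they stand 13 mm farther back than shut.
Start: joints at [1.212, 0.599, -0.003, 1.599, 0.002, 0.943, -0.08], TCP at [201.602, -696.406, 231.275] pointing down, gripper open.
Joint ranges: [-2.57, 2.57], [-0.35, 1.97], [-1.29, 1.29], [0.11, 2.56], [-1.05, 4.19], [0.11, 1.86], [-2.63, 2.63]. Speed limits (rad/s): [2.22, 2.22, 3.01, 3.01, 3.14, 3.14, 3.14].

### API

Orientations are given as a 3x3 rotation matrix whose columns are the frame's x, y, z axes.
In Python, from cell import arm gives the robot as it stands.
- The arm moves only by the tool jog_arm, never from a script. Its argument "rows" is one flat list of numbers, 7 for each row, row after row: the turn, a rotation vector about the world's x, y, z in degrees, then the shift along the world's x, y, z in cm, then the finger opening in cm, from 0 to 8.54. In form: [wx, wy, wz, x, y, z, jaw, wx, wy, wz, x, y, z, jaw, ...]. A call has 1 to 20 rows; each row shifts and turns the commanded pose from where the row before left it; what a row does not reach is not made up. A row lasts 1/8 s, in which the tool goes at most 62.5 mm and 10.7 degrees, less where a joint would pass 70% of its speed; a pose out of reach is approached as far as the arm can. A call is refused whole if a number of a shift passes 6.25 or a number of a turn 10.7, either way. A call with a gripper value outside its range is refused whole. The fingers move at their own pace and stop on an object; "newtons" is the grip in N (left out, the last holds). Time passes only in rows, so rows that do not move let the fingers close. It gives the time, the measured TCP pose, the force, the opening and the grip force at its end, in the units of the state.
- arm.read_state(): the state, without advancing time (a new reading comes with each control period).
- arm.get_image(name): name is "scene" or "top" or "wrist"; returns a dict with "img" (420x560x3 uint8, blue, green, red), "depth" (420x560 float32, mm along the optical axis (not along the pixel's ray), 0 where there is no reading), "fx", "fy", "cx", "cy" (pixels), "T" (4x4, takes a point from camera to world coordinates). Camera axes: x right, y up, looking along -z (the intrinsics and any distortion apply to the point x, -y, -z); pixel columns grow to the right and rows downward; lengths in mm; the calibration is good to about 2 mm. A picture is of the moment at which its call begins.
- arm.sign_off(): hands the job in; it is judged then, once.
The state is a dict: "time": time; "joints": joint angles; "qvel": joint speeds; "tau": joint torques, N m; "ee_pos": TCP position; "orientation": TCP orientation; "force": force on the tool from outside, world axes, zero at the start; "torque": the same for the moment, N m; "opening": finger opening in mm; "gripper_force": force on a finger pad.
Only numpy, scipy, OpenCV 4.12 (cv2) and the standard library are available. Lean on these libraries where they do the work, as an engineer would, in place of code of your own. Each camera call takes 0.05 s, during which the arm holds its last target. There are 200 camera calls.

### The job

The pan burner's control dial is locked in its off notch: pull the dial up to unlock it, turn it clockwise to the next notch, and push it back fully home there so that it is locked again. The notch is hidden under the dial, so find it by feel, gently: do not force the mechanism, either by pulling against its stop, by turning against the lock or by pressing hard where there is no notch. Leave the other controls and everything else on the worktop alone, and let go of the dial.

Things in the scene. Friction and masses are not known exactly. Their poses are not given: they have to be found in the camera images.
- control_box: grey metal burner control box fixed to the worktop, 180 (x) x 280 (y) x 85 high; origin under its centre, z up. On its flat top: the large black dial (axis 55 mm towards +y from the centre) and, 75 mm towards -y, a small black turning knob and a black push button
- dial_grip (a point): on the dial's axis, mid-height of its grip bar: 30 mm above the box top when home. The dial is a black skirt, 76 diameter, 8 thick, with an upright bar 54 long, 14 wide, 28 high on it; this point is 14 above the skirt, 14 below the bar's top. Pinch the bar from above across its width (y of this frame); x runs along the bar to the end with a white line, and is the box's x when the dial is at 0
- dial (a joint): angle of the dial in rad: 0 in the off notch where it starts, growing clockwise seen from above, at most 1.85; it stays where it is left. The only other notch lies somewhere between 0.60 and 1.40 (34 to 80 degrees), differently each time, and cannot be seen: it must be felt. In a notch the dial has about 0.03 rad (1.5 mm at the pin) of play either way
- dial_pull (a joint): how far the dial is pulled up, m: 0 fully home. A pin under it inside the box, 6 mm thick and 50 mm off the axis, sits 8 mm deep in a notch when home: the dial turns freely once pulled 8 mm or more and meets a hard stop at 15 mm. No return spring: it stays where left, and sliding it takes 2 to 3 N. Pushed down between notches the pin lands on the index plate at about 8 mm and rides on it; over the notch it goes down to 0
- index_plate: unseen notched plate in the box under the dial, 116 diameter; origin on the dial's axis at worktop height, axes as control_box. It is sprung: yields downwards from about 4 N on the dial's pin, by 2.5 N per mm over 4 mm (to 14 N), then rigid. The force on it is the pin's against its face, floor, notch walls or pull stop; more than 22 N spoils it
- fan_mark (a point): point near one end of the small black knob's 30 mm grip bar, 10 mm from the knob's axis, 30 mm above the box top; another control, set at any angle and to be left as it is
- igniter (a joint): black push button on the box, another control: how far it is pressed in m, to be left as it is
- sauce_bottle: yellow bottle with a blue cap, 76 diameter, 190 high; origin under its centre. Bystander
- shaker: steel shaker, 48 diameter, 82 high; origin under its centre. Bystander
- mug: white mug, 76 diameter, 85 high; origin under its centre. Bystander
- bowl: steel bowl, 100 diameter, 45 high; origin under its centre. Bystander
- ladle: steel spoon lying flat, 240 long; origin under its middle. Bystander
- valve_cap: red gas bottle valve cap, 68 diameter, 60 high; origin under its centre. Bystander
- small_pan: open steel pan, 160 x 100 x 65 high; origin under its centre. Bystander

How it is judged (in metres and radians):
On the way, in this order (a step that is already met when the one before it is completed fails the run):
1. the dial is pulled out of its off notch (8 mm or more) (value of joint dial_pull above 0.0075 m and value of joint dial below 0.3 rad), for 0.05 s.
2. the dial is turned clockwise, clear of the off notch (value of joint dial above 0.35 rad), for 0.05 s.
At the end, for the whole second after the job is handed in: the dial is fully home (pulled out by less than 2 mm) in the next notch clockwise, at an angle between 0.51 and 1.49 rad, at rest and let go (value of joint dial_pull below 0.002 m and value of joint dial between 0.51 and 1.49 rad and velocity of joint dial below 0.1 rad/s and contact force between control_box and the fingers below 0.1 N); the robot touches nothing.
It fails at once if the small knob is turned (its bar end moves by more than 5 mm) (distance of fan_mark from where it was at the start of the episode above 0.005 m).
It fails at once if the dial's mechanism is forced: its pin bears on the index plate, a notch wall or the pull stop with more than 22 N (contact force between index_plate and anything else above 22 N).
It fails at once if the push button is pressed (3 mm or more) (value of joint igniter above 0.003 m).
It fails at once if a bystander on the worktop is moved by more than 30 mm (distance of any of sauce_bottle, shaker, mug, bowl, ladle, valve_cap, small_pan from where it was at the start of the episode above 0.03 m).
It also fails if it takes over 58 s, if anything falls off the work surface, if the arm or the gripper's body presses on something with over 40 N, if the wrist force passes 120 N, or if a joint passes its speed limit or range.

## Working session

There is one attempt and no reset: what is moved stays moved. The work goes in short steps, Python scripts to look and compute and a tool call to move; the robot and the scene stay as the last step left them, time stands still between calls to the robot, and variables do not carry over. Pictures are saved under pics/ and viewed, at most 10 in all, crops included, and the job is handed in when it is done.

Besides the shell and the picture viewer there is one more tool, called after "Request:" as a command line: name --argument value ..., lists and objects as JSON in quotes. jog_arm: Moves the arm, as the interface text tells. Its arguments: {"type":"object","properties":{"rows":{"type":"array"},"newtons":{"type":"number"}},"required":["rows"]}

```bash
mkdir -p pics; cat > h.py <<'E'
import numpy as np,cv2
from cell import arm
def px(d,u,v,z=None):
    K=np.array([[d["fx"],0,d["cx"]],[0,d["fy"],d["cy"]],[0,0,1]]);T=np.array(d["T"])
    r=np.array([(u-d["cx"])/d["fx"],-(v-d["cy"])/d["fy"],-1])
    if z is None: s=d["depth"][int(v),int(u)]
    else: s=(z-T[2,3])/(T[:3,:3]@r)[2]
    return T[:3,:3]@(r*s)+T[:3,3]
E
python3 - <<'E'
from h import *
import pickle
for n in("top","scene"):
    d=arm.get_image(n);pickle.dump(d,open(n+".pkl","wb"));print(d["fx"],d["T"])
    cv2.imwrite(f"pics/{n}.png",cv2.resize(d["img"],(784,588)))
    print({k:d[k] for k in d if k not in("img","depth","T")})
print(arm.read_state(),arm.tcp_to_grasp)
E
```

```text
433.5117252810096 [[-1.36535655e-02  9.81948671e-01 -1.88654148e-01  3.95010110e+02]
 [-9.99769978e-01 -1.65274403e-02 -1.36687857e-02 -9.05664408e+00]
 [-1.65400161e-02  1.88424125e-01  9.81948459e-01  9.52487192e+02]
 [ 0.00000000e+00  0.00000000e+00  0.00000000e+00  1.00000000e+00]]
{'fx': 433.5117252810096, 'fy': 433.5117252810096, 'cx': 274.82787762624315, 'cy': 211.8353796891573}
526.4371203742637 [[ 3.13234151e-01 -6.34005214e-01  7.07051452e-01  1.55676004e+03]
 [ 9.49536471e-01  1.96326222e-01 -2.44615015e-01 -3.50209150e+02]
 [ 1.62744545e-02  7.47992917e-01  6.63507150e-01  1.03210844e+03]
 [ 0.00000000e+00  0.00000000e+00  0.00000000e+00  1.00000000e+00]]
{'fx': 526.4371203742637, 'fy': 526.4371203742637, 'cx': 276.63167770154075, 'cy': 211.8570889974189}
{'time': 0.1, 'joints': array([ 1.21228821,  0.60002674, -0.00255431,  1.60008992,  0.00177187,
        0.94289342, -0.07981602]), 'qvel': array([-0.00064898, -0.00080425,  0.00069487, -0.00036494,  0.00092608,
        0.00087596, -0.00052423]), 'tau': array([ 5.30403733e-03, -7.77991104e+01,  1.56973332e+00, -2.58626407e+01,
        1.25965991e-02,  5.49707038e-03, -3.07320488e-05]), 'ee_pos': array([ 201.49438498, -695.97694549,  230.50212705]), 'orientation': array([[ 9.60544417e-01,  2.78126196e-01, -4.91462344e-04],
       [ 2.78126611e-01, -9.60543506e-01,  1.32710429e-03],
       [-1.02968496e-04, -1.41143137e-03, -9.99998999e-01]]), 'force': array([ 0.08212843,  0.35892121, -0.00036099]), 'torque': array([-0.05357651, -0.02200941,  0.0324217 ]), 'gripper_force': 0.0, 'opening': 85.33510647148434} -18.700000000000003
```

View pics/top.png

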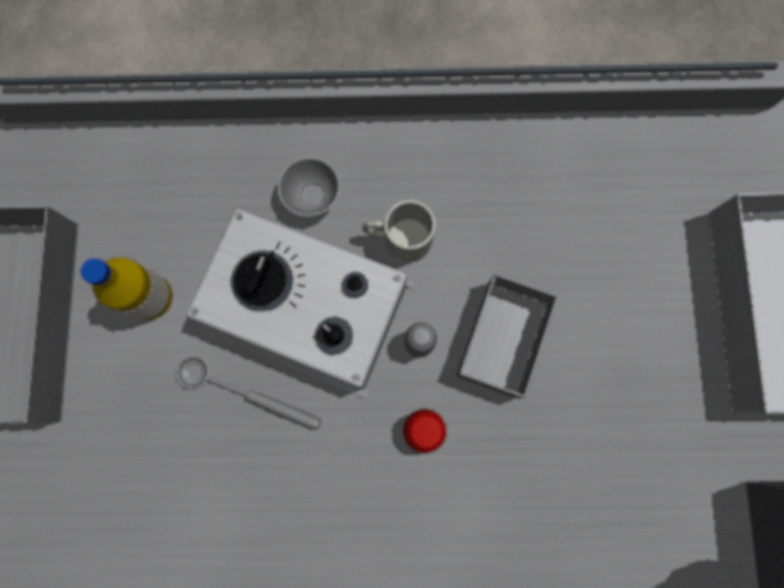

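View pics/scene.png

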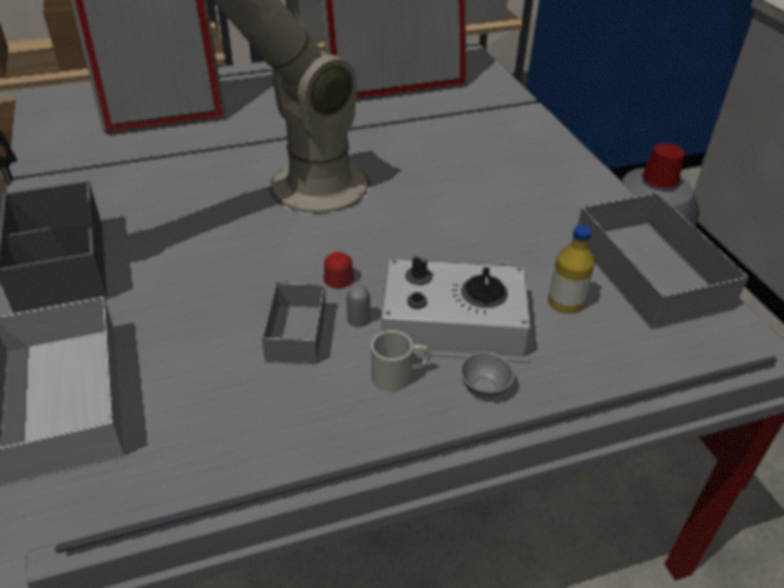

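```bash
python3 - <<'E'
from h import *
import pickle
d=pickle.load(open("top.pkl","rb"))
f=560/784
P=[px(d,u*f,v*f,85)[:2] for u,v in((240,212),(410,275),(362,385),(190,315))]
print(np.round(P))
P=np.array(P);c=P.mean(0)
yx=(P[0]-P[1]+P[3]-P[2]);a=np.arctan2(yx[1],yx[0])-np.pi/2
xx=(P[0]-P[3]+P[1]-P[2]);b=np.arctan2(xx[1],xx[0]);print("yaw",a,b,c)
R=np.array([[np.cos(a),-np.sin(a)],[np.sin(a),np.cos(a)]])
print("dial from box",c+R@[0,55])
for n,u,v,z in(("skirt",262,280,93),("line tip top",265,258,121),("bottlecap",96,270,190),("bottle base",150,302,20),("knob",333,335,85),("mug",410,225,85),("bowl",308,188,45)):print(n,np.round(px(d,u*f,v*f,z)))
c=d["img"][140:290,120:310];cv2.imwrite("pics/crop.png",cv2.resize(c,(760,600),interpolation=cv2.INTER_CUBIC))
E
```

```text
[[695. 219.]
 [593. -34.]
 [435.  37.]
 [539. 287.]]
yaw -0.38871704952791886 -0.41801511663457824 [565.41143529 127.00956316]
dial from box [586.25651724 177.90634654]
skirt [588. 181.  93.]
line tip top [613. 171. 121.]
bottlecap [583. 377. 190.]
bottle base [572. 373.  20.]
knob [507.  78.  85.]
mug [669. -36.  85.]
bowl [746. 122.  45.]
```

View pics/crop.png

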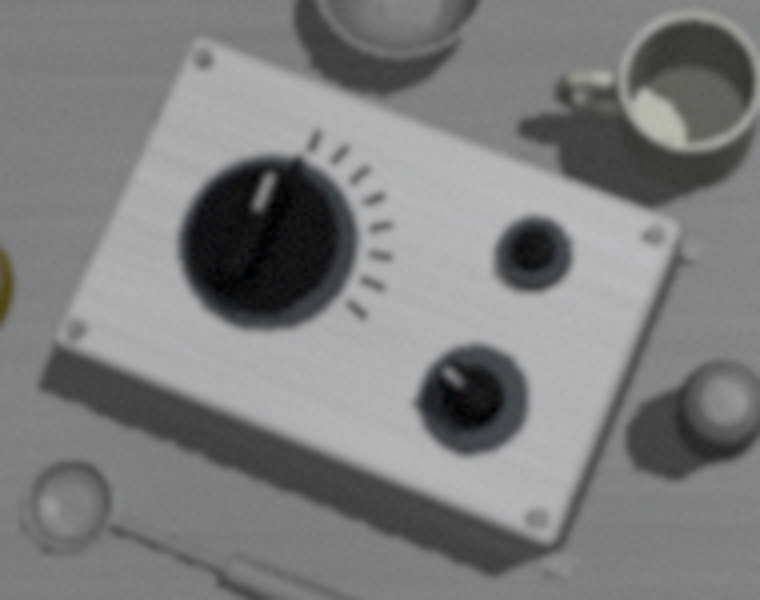

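The crop shows the dial skirt centred at about (266,240), its white line from (272,175) to (260,210), small knob at (470,398), button at (533,252). Box top corners are at about (200,38), (680,222), (553,545) and (57,345).

```bash
python3 - <<'E'
from h import *
import pickle
from scipy.spatial.transform import Rotation as Ro
d=pickle.load(open("top.pkl","rb"))
g=lambda u,v,z:px(d,120+u/4,140+v/4,z)[:2]
P=np.array([g(200,38,85),g(680,222,85),g(553,545,85),g(57,345,85)])
yx=(P[0]-P[1]+P[3]-P[2]);xx=(P[0]-P[3]+P[1]-P[2])
a=np.arctan2(-yx[0],yx[1]);b=np.arctan2(xx[1],xx[0]);print(a,b,np.linalg.norm(yx)/2,np.linalg.norm(xx)/2)
print("skirt",g(266,240,93),"line",g(272,175,121),g(260,210,121))
c=P.mean(0);print("dial",c-55*np.array([np.sin(a),-np.cos(a)]))
s=arm.read_state();R=s["orientation"];print("tool yaw x",np.arctan2(R[1,0],R[0,0]))
E
```

```text
-0.39271539969610464 -0.3908136861149455 271.8753189509243 175.97413088494628
skirt [587.70754007 182.47174696] line [614.40913742 174.06608345] [596.66847904 179.58567432]
dial [586.80661188 180.94695526]
tool yaw x 0.2818432173640319
```

Request:
jog_arm --rows '[0, 0, 7, 3, 4.4, 0, 8.5, 0, 0, 7, 3, 4.4, 0, 8.5, 0, 0, 7, 3, 4.4, 0, 8.5, 0, 0, 7, 3, 4.4, 0, 8.5, 0, 0, 7, 3, 4.4, 0, 8.5, 0, 0, 7, 3, 4.4, 0, 8.5, 0, 0, 7, 3, 4.4, 0, 8.5, 0, 0, 7, 3, 4.4, 0, 8.5, 0, 0, 7, 3, 4.4, 0, 8.5, 0, 0, 7, 3, 4.4, 0, 8.5, 0, 0, 7, 0.9, 4.4, 0, 8.5, 0, 0, 7, 0.9, 4.4, 0, 8.5, 0, 0, 7, 0.9, 4.4, 0, 8.5, 0, 0, 7, 0.9, 4.4, 0, 8.5, 0, 0, 7, 0.9, 4.4, 0, 8.5, 0, 0, 7, 0.9, 4.4, 0, 8.5, 0, 0, 7, 0.9, 4.4, 0, 8.5, 0, 0, 7, 0.9, 4.4, 0, 8.5, 0, 0, 7, 0.8, 4.4, 0, 8.5, 0, 0, 7, 0.7, 4.1, 0, 8.5]' --newtons 20

```text
time: 2.6
ee_pos: [588.6, 182.0, 231.0]
orientation: [[-0.916, 0.401, -0.0], [0.401, 0.916, -0.0], [0.0, -0.0, -1.0]]
force: [0.5, -0.6, 0.6]
opening: 85.2
gripper_force: 0.0
```

Request:
jog_arm --rows '[0, 0, 1.4, 0, 0, 0, 8.5, 0, 0, 0, 0, 0, 0, 8.5]'

```text
time: 2.85
ee_pos: [588.4, 179.7, 230.7]
orientation: [[-0.924, 0.383, -0.001], [0.383, 0.924, -0.001], [0.001, -0.001, -1.0]]
force: [-0.4, -1.3, 0.1]
opening: 85.1
gripper_force: 0.0
```

```bash
python3 - <<'E'
from h import *
import pickle
s=arm.read_state();R=s["orientation"];print(s["time"],s["ee_pos"],np.degrees(np.arctan2(R[1,0],R[0,0])),R[:,2],s["joints"],s["force"],s["opening"])
d=arm.get_image("wrist");pickle.dump(d,open("w.pkl","wb"));cv2.imwrite("pics/w.png",d["img"]);print(d["T"],d["fx"])
E
```

```text
2.85 [588.35937492 179.74784997 230.69373896] 157.48959363976536 [-1.00819956e-03 -9.54910663e-04 -9.99999036e-01] [ 0.09110698  0.55814323 -0.72267498  1.82929085  0.45346895  0.92759933
  0.34193773] [-0.43185745 -1.27114879  0.07331906] 85.09206987648433
[[ 3.81700025e-01 -8.84660960e-01 -2.67731352e-01  5.19604112e+02]
 [ 9.24285573e-01  3.64982636e-01  1.11731171e-01  2.08118262e+02]
 [-1.12691010e-03 -2.90108017e-01  9.56993244e-01  3.73876264e+02]
 [ 0.00000000e+00  0.00000000e+00  0.00000000e+00  1.00000000e+00]] 318.11115353854314
```

View pics/w.png

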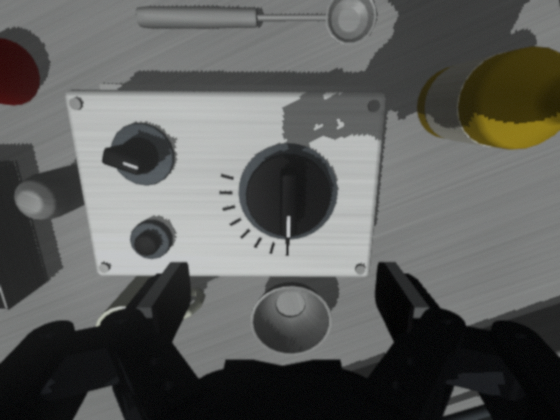

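The wrist view shows the dial straight ahead, skirt spanning columns 240-336 and rows 143-238, the white line on the bar at (289,228), and the box edges parallel to the image.

```bash
python3 - <<'E'
from h import *
import pickle
d=pickle.load(open("w.pkl","rb"))
for p in((288,190.5,93),(289,217,121),(289,237,121),(288,170,121)):print(px(d,*p))
for a,b in (((70,94),(384,94)),((106,274),(371,275))):
  q=px(d,*a,85)-px(d,*b,85);print("yaw edge",np.degrees(np.arctan2(q[1],q[0])),np.linalg.norm(q))
E
```

```text
[585.95332441 185.85220625  93.        ]
[600.84984272 180.22200012 121.        ]
[617.57892816 173.43048005 121.        ]
[563.65563541 194.45556008 121.        ]
yaw edge -112.44201061786151 269.1755238011383
yaw edge -112.64493327450889 268.89748754238315
```

Request:
jog_arm --rows '[0, 0, 0, 0, 0.3, -3, 8.5, 0, 0, 0, 0, 0.2, -3, 8.5, 0, 0, 0, 0, 0, -2, 6, 0, 0, 0, 0, 0, -1, 5, 0, 0, 0, 0, 0, 0, 5, 0, 0, 0, 0, 0, 0, 5]'

```text
time: 3.65
ee_pos: [589.1, 185.7, 142.1]
orientation: [[-0.924, 0.382, 0.001], [0.382, 0.924, 0.0], [-0.001, 0.001, -1.0]]
force: [0.3, -0.1, 0.4]
opening: 50.1
gripper_force: 0.0
```

```bash
python3 - <<'E'
from h import *
import pickle
s=arm.read_state();print(s["time"],s["ee_pos"],s["force"],s["opening"])
d=arm.get_image("wrist");pickle.dump(d,open("w2.pkl","wb"));cv2.imwrite("pics/w2.png",d["img"])
E
```

```text
3.65 [589.05048882 185.74756874 142.13423372] [ 0.27468124 -0.09816938  0.43065933] 50.09875826500313
```

View pics/w2.png

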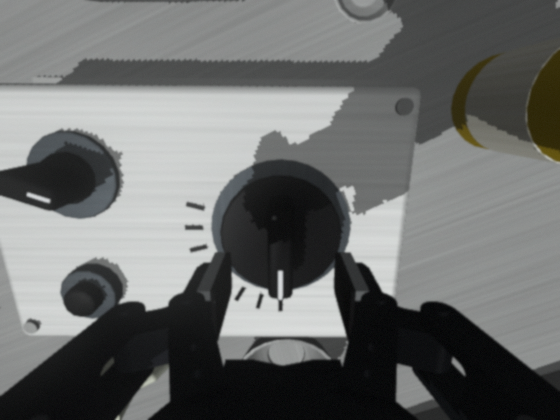

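Fingers' inner faces are at columns ~231 and ~336, straddling the bar (white line at (280,284)); the skirt spans columns 213-350, rows 160-~290.

```bash
python3 - <<'E'
from h import *
import pickle
d=pickle.load(open("w2.pkl","rb"))
t=np.array([.924,-.383]);n=np.array([.383,.924])
e=np.array([589.05,185.75]);print("tcp",e@t,e@n)
for p in((281.5,226,85+8),(280,271,121),(280,298,121),(281,226,91)):
  q=px(d,*p)[:2];print(q,q@t,q@n)
E
```

```text
tcp 473.13995 397.23915
[586.0419123  186.22521483] 470.1784696845814 396.52615091298884
[601.56551322 178.93382658] 487.3148786353972 395.7344473251889
[617.99777771 172.11889405] 505.1084101860735 395.73100696327555
[586.6053273  185.63675727] 470.92444439200915 396.19820406970575
```

Request:
jog_arm --rows '[0, 0, 0, -0.1, -0.1, -2, 5, 0, 0, 0, 0, 0, -1.5, 5, 0, 0, 0, 0, 0, -0.9, 5, 0, 0, 0, 0, 0, 0, 4, 0, 0, 0, 0, 0, 0, 3]'

```text
time: 4.32
ee_pos: [587.9, 185.2, 97.5]
orientation: [[-0.924, 0.382, 0.001], [0.382, 0.924, 0.0], [-0.001, 0.001, -1.0]]
force: [0.2, 0.1, 3.9]
opening: 29.5
gripper_force: 2.2
```

Request:
jog_arm --rows '[0, 0, 0, 0, 0, 0, 2.4, 0, 0, 0, 0, 0, 0, 1.8, 0, 0, 0, 0, 0, 0, 1.4, 0, 0, 0, 0, 0, 0, 1, 0, 0, 0, 0, 0, 0, 1]' --newtons 30

```text
time: 4.95
ee_pos: [588.1, 184.8, 98.0]
orientation: [[-0.924, 0.382, 0.001], [0.382, 0.924, 0.0], [-0.001, 0.001, -1.0]]
force: [-1.3, -0.8, 9.1]
opening: 13.3
gripper_force: 34.3
```

Request:
jog_arm --rows '[0, 0, 0, 0, 0, 0.2, 1, 0, 0, 0, 0, 0, 0, 1]'

```text
time: 5.2
ee_pos: [588.2, 184.8, 99.7]
orientation: [[-0.924, 0.382, 0.001], [0.382, 0.924, 0.0], [-0.001, 0.001, -1.0]]
force: [1.2, 0.2, 5.8]
opening: 13.2
gripper_force: 33.9
```

Request:
jog_arm --rows '[0, 0, 0, 0, 0, 0.2, 1, 0, 0, 0, 0, 0, 0, 1]'

```text
time: 5.45
ee_pos: [588.2, 184.8, 101.3]
orientation: [[-0.924, 0.382, 0.001], [0.382, 0.924, 0.001], [-0.001, 0.001, -1.0]]
force: [2.3, 0.9, 1.3]
opening: 13.5
gripper_force: 33.1
```

Request:
jog_arm --rows '[0, 0, 0, 0, 0, 0.2, 1, 0, 0, 0, 0, 0, 0, 1]'

```text
time: 5.7
ee_pos: [588.1, 184.8, 103.3]
orientation: [[-0.924, 0.382, 0.001], [0.382, 0.924, 0.001], [-0.001, 0.001, -1.0]]
force: [4.2, 1.1, -2.6]
opening: 13.5
gripper_force: 32.7
```

Request:
jog_arm --rows '[0, 0, 0, 0, 0, 0.2, 1, 0, 0, 0, 0, 0, 0, 1]'

```text
time: 5.95
ee_pos: [588.2, 184.8, 105.3]
orientation: [[-0.924, 0.382, 0.001], [0.382, 0.924, 0.001], [-0.001, 0.001, -1.0]]
force: [5.4, 0.6, -0.0]
opening: 13.3
gripper_force: 32.7
```

Request:
jog_arm --rows '[0, 0, 0, 0, 0, 0.2, 1, 0, 0, 0, 0, 0, 0, 1]'

```text
time: 6.2
ee_pos: [588.1, 184.8, 107.3]
orientation: [[-0.924, 0.382, 0.001], [0.382, 0.924, 0.001], [-0.001, 0.001, -1.0]]
force: [4.5, 2.1, -1.1]
opening: 13.4
gripper_force: 32.7
```

Request:
jog_arm --rows '[0, 0, 0, 0, 0, 0.2, 1, 0, 0, 0, 0, 0, 0, 1]'

```text
time: 6.45
ee_pos: [588.1, 184.8, 109.3]
orientation: [[-0.924, 0.382, 0.001], [0.382, 0.924, 0.001], [-0.001, 0.001, -1.0]]
force: [5.3, 0.2, -0.9]
opening: 13.5
gripper_force: 32.7
```

Request:
jog_arm --rows '[0, 0, 0, 0, 0, 0.2, 1, 0, 0, 0, 0, 0, 0, 1]'

```text
time: 6.7
ee_pos: [588.1, 184.8, 111.3]
orientation: [[-0.924, 0.382, 0.001], [0.382, 0.924, 0.001], [-0.001, 0.001, -1.0]]
force: [5.1, 1.7, -1.4]
opening: 13.3
gripper_force: 32.7
```

```bash
python3 - <<'E'
from h import *
import pickle
s=arm.read_state();print(s["time"],s["ee_pos"],s["force"],s["torque"],s["opening"],s["joints"])
d=arm.get_image("wrist");pickle.dump(d,open("w3.pkl","wb"));cv2.imwrite("pics/w3.png",d["img"][80:,100:460])
E
```

```text
6.7 [588.13216754 184.82423122 111.27787673] [ 5.09897631  1.71888703 -1.36525762] [ 0.31994663 -1.04190036 -0.04873758] 13.341324556284745 [ 0.00670364  0.69157731 -0.61796932  1.92674479  0.59988305  0.71319338
  0.20763427]
```

View pics/w3.png

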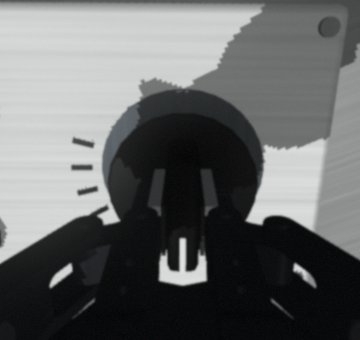

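Request:
jog_arm --rows '[0, 0, -2, 0, 0, 0, 1, 0, 0, 0, 0, 0, 0, 1]'

```text
time: 7.0
ee_pos: [588.2, 184.8, 111.3]
orientation: [[-0.91, 0.414, 0.001], [0.414, 0.91, 0.001], [-0.001, 0.001, -1.0]]
force: [5.7, 1.1, -1.7]
opening: 13.6
gripper_force: 32.7
```

```bash
cat > s.py <<'E'
from h import *
s=arm.read_state();R=s["orientation"];print(s["time"],s["ee_pos"].round(1),"yaw",np.degrees(np.arctan2(R[1,0],R[0,0])).round(2),"F",s["force"].round(1),"M",s["torque"].round(2))
E
python3 s.py
```

```text
7.0 [588.2 184.8 111.3] yaw 155.53 F [ 5.7  1.1 -1.7] M [ 0.33 -1.01 -0.08]
```

Request:
jog_arm --rows '[0, 0, -2, 0, 0, 0, 1, 0, 0, 0, 0, 0, 0, 1]'

```text
time: 7.25
ee_pos: [588.2, 184.9, 111.3]
orientation: [[-0.895, 0.446, 0.001], [0.446, 0.895, 0.001], [-0.001, 0.001, -1.0]]
force: [5.6, 0.7, -2.4]
opening: 13.3
gripper_force: 32.7
```

```bash
python3 s.py
```

```text
7.25 [588.2 184.9 111.3] yaw 153.53 F [ 5.6  0.7 -2.4] M [ 0.34 -1.05 -0.03]
```

Request:
jog_arm --rows '[0, 0, -4, 0, 0, 0, 1, 0, 0, -4, 0, 0, 0, 1, 0, 0, -4, 0, 0, 0, 1, 0, 0, 0, 0, 0, 0, 1]'

```text
time: 7.75
ee_pos: [588.4, 185.2, 111.3]
orientation: [[-0.783, 0.622, 0.001], [0.622, 0.783, 0.001], [-0.0, 0.002, -1.0]]
force: [6.8, 1.4, -2.5]
opening: 13.7
gripper_force: 32.7
```

```bash
python3 s.py
```

```text
7.75 [588.4 185.2 111.3] yaw 141.5 F [ 6.8  1.4 -2.5] M [ 0.49 -1.22 -0.02]
```

Request:
jog_arm --rows '[0, 0, -4, 0, 0, 0, 1, 0, 0, -4, 0, 0, 0, 1, 0, 0, -4, 0, 0, 0, 1, 0, 0, -4, 0, 0, 0, 1, 0, 0, 0, 0, 0, 0, 1]'

```text
time: 8.38
ee_pos: [588.7, 185.5, 111.4]
orientation: [[-0.581, 0.814, 0.002], [0.814, 0.581, 0.002], [0.0, 0.003, -1.0]]
force: [7.6, 1.4, -2.7]
opening: 13.4
gripper_force: 32.6
```

```bash
python3 s.py
```

```text
8.375 [588.7 185.5 111.4] yaw 125.51 F [ 7.6  1.4 -2.7] M [ 0.56 -1.48 -0.  ]
```

Request:
jog_arm --rows '[0, 0, 0, 0, 0, -0.2, 1, 0, 0, 0, 0, 0, 0, 1]'

```text
time: 8.62
ee_pos: [588.7, 185.5, 109.5]
orientation: [[-0.582, 0.814, 0.002], [0.814, 0.582, 0.002], [0.0, 0.003, -1.0]]
force: [6.3, 2.1, -2.1]
opening: 13.4
gripper_force: 33.0
```

Request:
jog_arm --rows '[0, 0, 0, 0, 0, -0.1, 1, 0, 0, 0, 0, 0, 0, 1]'

```text
time: 8.88
ee_pos: [588.7, 185.5, 108.8]
orientation: [[-0.582, 0.814, 0.002], [0.814, 0.582, 0.002], [0.0, 0.003, -1.0]]
force: [6.5, 2.3, 1.7]
opening: 13.5
gripper_force: 33.7
```

Request:
jog_arm --rows '[0, 0, 0, 0, 0, -0.1, 1, 0, 0, 0, 0, 0, 0, 1]'

```text
time: 9.12
ee_pos: [588.7, 185.5, 108.0]
orientation: [[-0.582, 0.813, 0.002], [0.813, 0.582, 0.002], [-0.0, 0.003, -1.0]]
force: [5.0, 1.9, 2.9]
opening: 13.6
gripper_force: 34.3
```

Request:
jog_arm --rows '[0, 0, 0, 0.1, 0.1, -0.1, 1, 0, 0, 0, 0, 0, 0, 1]'

```text
time: 9.38
ee_pos: [588.8, 185.6, 106.8]
orientation: [[-0.581, 0.814, 0.001], [0.814, 0.581, -0.0], [-0.001, 0.0, -1.0]]
force: [3.1, -0.1, 5.3]
opening: 13.2
gripper_force: 34.9
```

Request:
jog_arm --rows '[0, 0, 0, 0, 0, -0.1, 1, 0, 0, 0, 0, 0, 0, 1]'

```text
time: 9.62
ee_pos: [588.8, 185.6, 106.0]
orientation: [[-0.582, 0.814, 0.001], [0.814, 0.582, -0.0], [-0.001, 0.001, -1.0]]
force: [1.5, -0.0, 7.3]
opening: 13.7
gripper_force: 35.3
```

```bash
python3 s.py
```

```text
9.625 [588.8 185.6 106. ] yaw 125.56 F [ 1.5 -0.   7.3] M [-0.16 -0.51  0.03]
```

Request:
jog_arm --rows '[0, 0, 0, 0, 0, -0.1, 1, 0, 0, 0, 0, 0, 0, 1]'

```text
time: 9.88
ee_pos: [588.8, 185.6, 105.1]
orientation: [[-0.582, 0.814, 0.001], [0.814, 0.582, -0.0], [-0.001, 0.001, -1.0]]
force: [1.5, -0.3, 9.9]
opening: 13.4
gripper_force: 35.8
```

Request:
jog_arm --rows '[0, 0, 0, 0, 0, 0, 1, 0, 0, 0, 0, 0, 0, 1]'

```text
time: 10.12
ee_pos: [588.8, 185.7, 105.1]
orientation: [[-0.582, 0.814, 0.001], [0.814, 0.582, -0.0], [-0.001, 0.001, -1.0]]
force: [1.6, -0.2, 10.0]
opening: 13.4
gripper_force: 35.8
```

Request:
jog_arm --rows '[0, 0, 0, 0, 0, 0.4, 1, 0, 0, -2, 0, 0, 0, 1, 0, 0, 0, 0, 0, -0.4, 1, 0, 0, 0, 0, 0, 0, 1]'

```text
time: 10.62
ee_pos: [588.8, 185.7, 104.7]
orientation: [[-0.552, 0.834, 0.001], [0.834, 0.552, -0.0], [-0.001, 0.001, -1.0]]
force: [2.6, -0.2, 7.4]
opening: 13.6
gripper_force: 35.5
```

Request:
jog_arm --rows '[0, 0, 0, 0, 0, 0.4, 1, 0, 0, -2, 0, 0, 0, 1, 0, 0, 0, 0, 0, -0.4, 1, 0, 0, 0, 0, 0, 0, 1]'

```text
time: 11.12
ee_pos: [588.8, 185.7, 104.7]
orientation: [[-0.522, 0.853, 0.001], [0.853, 0.522, -0.0], [-0.0, 0.001, -1.0]]
force: [2.5, -0.4, 8.3]
opening: 13.6
gripper_force: 35.8
```

Request:
jog_arm --rows '[0, 0, 0, 0, 0, 0.4, 1, 0, 0, -2, 0, 0, 0, 1, 0, 0, 0, 0, 0, -0.4, 1, 0, 0, 0, 0, 0, 0, 1]'

```text
time: 11.62
ee_pos: [588.9, 185.8, 104.7]
orientation: [[-0.491, 0.871, 0.001], [0.871, 0.491, -0.0], [-0.0, 0.001, -1.0]]
force: [3.9, -0.5, 8.7]
opening: 13.3
gripper_force: 36.0
```

```bash
python3 s.py
```

```text
11.625 [588.9 185.8 104.7] yaw 119.44 F [ 3.9 -0.5  8.7] M [-0.14 -0.86 -0.  ]
```

Request:
jog_arm --rows '[0, 0, 0, 0, 0, 0.4, 1, 0, 0, -2, 0, 0, 0, 1, 0, 0, 0, 0, 0, -0.4, 1, 0, 0, 0, 0, 0, 0, 1]'

```text
time: 12.12
ee_pos: [588.9, 185.8, 104.6]
orientation: [[-0.461, 0.888, 0.001], [0.888, 0.461, 0.0], [-0.0, 0.001, -1.0]]
force: [2.9, 0.4, 8.0]
opening: 13.4
gripper_force: 36.0
```

Request:
jog_arm --rows '[0, 0, 0, 0, 0, 0.4, 1, 0, 0, -2, 0, 0, 0, 1, 0, 0, 0, 0, 0, -0.4, 1, 0, 0, 0, 0, 0, 0, 1]'

```text
time: 12.62
ee_pos: [589.0, 185.8, 104.6]
orientation: [[-0.43, 0.903, 0.001], [0.903, 0.43, 0.0], [-0.0, 0.001, -1.0]]
force: [4.0, 1.0, 8.6]
opening: 13.3
gripper_force: 36.0
```

Request:
jog_arm --rows '[0, 0, 0, 0, 0, 0.4, 1, 0, 0, -2, 0, 0, 0, 1, 0, 0, 0, 0, 0, -0.4, 1, 0, 0, 0, 0, 0, 0, 1]'

```text
time: 13.12
ee_pos: [589.0, 185.8, 104.6]
orientation: [[-0.398, 0.918, 0.001], [0.918, 0.398, 0.0], [-0.0, 0.001, -1.0]]
force: [4.4, 0.4, 7.1]
opening: 13.4
gripper_force: 36.0
```

Request:
jog_arm --rows '[0, 0, 0, 0, 0, 0.4, 1, 0, 0, -2, 0, 0, 0, 1, 0, 0, 0, 0, 0, -0.4, 1, 0, 0, 0, 0, 0, 0, 1]'

```text
time: 13.62
ee_pos: [589.1, 185.9, 104.7]
orientation: [[-0.365, 0.931, 0.001], [0.931, 0.365, 0.0], [-0.0, 0.001, -1.0]]
force: [5.1, 0.1, 7.5]
opening: 13.7
gripper_force: 36.0
```

```bash
python3 s.py
```

```text
13.625 [589.1 185.9 104.7] yaw 111.44 F [5.1 0.1 7.5] M [-0.11 -1.11 -0.01]
```

Request:
jog_arm --rows '[0, 0, 0, 0, 0, 0.4, 1, 0, 0, -2, 0.1, 0, 0, 1, 0, 0, 0, 0, 0, -0.4, 1, 0, 0, 0, 0, 0, 0, 1]'

```text
time: 14.12
ee_pos: [589.2, 185.9, 104.5]
orientation: [[-0.333, 0.943, -0.0], [0.943, 0.333, -0.0], [-0.0, -0.0, -1.0]]
force: [2.3, 0.5, 8.7]
opening: 13.4
gripper_force: 37.0
```

Request:
jog_arm --rows '[0, 0, 0, 0, 0, 0.4, 1, 0, 0, -2, 0, 0, 0, 1, 0, 0, 0, 0, 0, -0.4, 1, 0, 0, 0, 0, 0, 0, 1]'

```text
time: 14.62
ee_pos: [589.3, 185.9, 104.5]
orientation: [[-0.3, 0.954, -0.0], [0.954, 0.3, -0.0], [-0.0, -0.0, -1.0]]
force: [1.1, 1.0, 9.5]
opening: 13.6
gripper_force: 37.0
```

Request:
jog_arm --rows '[0, 0, 0, 0, 0, 0.4, 1, 0, 0, -2, 0, 0, 0, 1, 0, 0, 0, 0, 0, -0.4, 1, 0, 0, 0, 0, 0, 0, 1]'

```text
time: 15.12
ee_pos: [589.3, 185.9, 104.4]
orientation: [[-0.266, 0.964, -0.0], [0.964, 0.266, -0.0], [0.0, -0.0, -1.0]]
force: [1.2, 1.3, 8.0]
opening: 13.3
gripper_force: 36.8
```

Request:
jog_arm --rows '[0, 0, 0, 0, 0, 0.4, 1, 0, 0, -2, 0, 0, 0, 1, 0, 0, 0, 0, 0, -0.4, 1, 0, 0, 0, 0, 0, 0, 1]'

```text
time: 15.62
ee_pos: [589.4, 185.9, 104.5]
orientation: [[-0.232, 0.973, -0.0], [0.973, 0.232, -0.0], [-0.0, -0.0, -1.0]]
force: [0.8, 2.1, 7.5]
opening: 13.4
gripper_force: 36.8
```

```bash
python3 s.py
```

```text
15.625 [589.4 185.9 104.5] yaw 103.43 F [0.8 2.1 7.5] M [ 0.28 -0.31  0.02]
```

54° reached, still on the plate. Continuing.

Request:
jog_arm --rows '[0, 0, 0, 0, 0, 0.4, 1, 0, 0, -2, 0, 0, 0, 1, 0, 0, 0, 0, 0, -0.4, 1, 0, 0, 0, 0, 0, 0, 1]'

```text
time: 16.12
ee_pos: [589.5, 185.9, 104.5]
orientation: [[-0.198, 0.98, 0.0], [0.98, 0.198, 0.0], [0.0, 0.0, -1.0]]
force: [1.1, 3.4, 8.8]
opening: 13.5
gripper_force: 36.7
```

Request:
jog_arm --rows '[0, 0, 0, 0, 0, 0.4, 1, 0, 0, -2, 0, 0, 0, 1, 0, 0, 0, 0, 0, -0.4, 1, 0, 0, 0, 0, 0, 0, 1]'

```text
time: 16.62
ee_pos: [589.6, 185.9, 104.5]
orientation: [[-0.164, 0.986, 0.0], [0.986, 0.164, 0.0], [0.0, 0.0, -1.0]]
force: [0.6, 2.7, 7.5]
opening: 13.5
gripper_force: 36.7
```

Request:
jog_arm --rows '[0, 0, 0, 0, 0, 0.4, 1, 0, 0, -2, 0, 0, 0, 1, 0, 0, 0, 0, 0, -0.4, 1, 0, 0, 0, 0, 0, 0, 1]'

```text
time: 17.12
ee_pos: [589.6, 185.9, 104.5]
orientation: [[-0.129, 0.992, 0.0], [0.992, 0.129, 0.0], [0.0, 0.0, -1.0]]
force: [0.5, 4.5, 7.8]
opening: 13.2
gripper_force: 36.6
```

Request:
jog_arm --rows '[0, 0, 0, 0, 0, 0.4, 1, 0, 0, -2, 0, 0, 0, 1, 0, 0, 0, 0, 0, -0.4, 1, 0, 0, 0, 0, 0, 0, 1]'

```text
time: 17.62
ee_pos: [589.7, 185.9, 104.4]
orientation: [[-0.095, 0.996, 0.0], [0.996, 0.095, 0.0], [0.0, 0.0, -1.0]]
force: [1.1, 4.5, 7.6]
opening: 13.6
gripper_force: 36.4
```

```bash
python3 s.py
```

```text
17.625 [589.7 185.9 104.4] yaw 95.42 F [1.1 4.5 7.6] M [ 0.73 -0.29 -0.05]
```

Request:
jog_arm --rows '[0, 0, 0, 0, 0, 0.4, 1, 0, 0, -2, 0, 0.1, 0, 1, 0, 0, 0, 0, 0, -0.4, 1, 0, 0, 0, 0, 0, 0, 1]'

```text
time: 18.12
ee_pos: [589.7, 185.9, 103.5]
orientation: [[-0.061, 0.998, -0.0], [0.998, 0.061, -0.001], [-0.001, -0.001, -1.0]]
force: [4.5, 0.5, -3.4]
opening: 13.4
gripper_force: 33.5
```

Request:
jog_arm --rows '[0, 0, 0, 0, 0, 0.4, 1, 0, 0, -2, 0, 0, 0, 1, 0, 0, 0, 0, 0, -0.4, 1, 0, 0, 0, 0, 0, 0, 1]'

```text
time: 18.62
ee_pos: [589.7, 185.9, 103.7]
orientation: [[-0.027, 1.0, -0.0], [1.0, 0.027, -0.001], [-0.001, -0.0, -1.0]]
force: [4.7, -1.7, -3.8]
opening: 13.5
gripper_force: 33.4
```

Request:
jog_arm --rows '[0, 0, 0, 0, 0, 0.4, 1, 0, 0, -2, 0, 0, 0, 1, 0, 0, 0, 0, 0, -0.4, 1, 0, 0, 0, 0, 0, 0, 1]'

```text
time: 19.12
ee_pos: [589.8, 185.9, 103.7]
orientation: [[0.008, 1.0, 0.0], [1.0, -0.008, -0.001], [-0.001, 0.0, -1.0]]
force: [5.1, -3.3, -0.7]
opening: 13.5
gripper_force: 33.8
```

Request:
jog_arm --rows '[0, 0, 0, 0, 0, 0.4, 1, 0, 0, -2, 0, 0, 0, 1, 0, 0, 0, 0, 0, -0.4, 1, 0, 0, 0, 0, 0, 0, 1]'

```text
time: 19.62
ee_pos: [589.8, 186.0, 103.5]
orientation: [[0.041, 0.999, 0.0], [0.999, -0.041, -0.001], [-0.001, 0.0, -1.0]]
force: [5.5, -3.0, -3.1]
opening: 13.8
gripper_force: 35.4
```

```bash
python3 s.py
```

```text
19.625 [589.8 186.  103.5] yaw 87.64 F [ 5.5 -3.  -3.1] M [-0.42 -1.61  0.58]
```

Dropped in at about 64–68°, and the torque now shows the pin on the far notch wall. Turning back to relieve it.

Request:
jog_arm --rows '[0, 0, 2, 0, 0, 0, 1, 0, 0, 0, 0, 0, 0, 1]'

```text
time: 19.88
ee_pos: [589.7, 186.0, 103.5]
orientation: [[0.007, 1.0, -0.0], [1.0, -0.007, -0.001], [-0.001, -0.0, -1.0]]
force: [5.7, -2.6, -2.6]
opening: 13.6
gripper_force: 33.4
```

```bash
python3 s.py
```

```text
19.875 [589.7 186.  103.5] yaw 89.59 F [ 5.7 -2.6 -2.6] M [-0.41 -1.26  0.11]
```

Request:
jog_arm --rows '[0, 0, 1.5, 0, 0, 0, 1, 0, 0, 0, 0, 0, 0, 1]'

```text
time: 20.12
ee_pos: [589.7, 186.0, 103.5]
orientation: [[-0.019, 1.0, -0.0], [1.0, 0.019, -0.001], [-0.001, -0.0, -1.0]]
force: [6.0, -2.4, -2.2]
opening: 13.6
gripper_force: 33.4
```

```bash
python3 s.py
```

```text
20.125 [589.7 186.  103.5] yaw 91.08 F [ 6.  -2.4 -2.2] M [-0.45 -1.21  0.03]
```

Request:
jog_arm --rows '[0, 0, 0, 0, 0, -0.1, 1, 0, 0, 0, 0, 0, 0, 1]'

```text
time: 20.38
ee_pos: [589.7, 186.0, 102.7]
orientation: [[-0.019, 1.0, -0.0], [1.0, 0.019, -0.001], [-0.001, -0.0, -1.0]]
force: [4.2, -3.7, -0.8]
opening: 13.3
gripper_force: 33.8
```

Request:
jog_arm --rows '[0, 0, 0, 0, 0, -0.1, 1, 0, 0, 0, 0, 0, 0, 1]'

```text
time: 20.62
ee_pos: [589.7, 186.0, 101.8]
orientation: [[-0.019, 1.0, -0.0], [1.0, 0.019, -0.001], [-0.001, -0.0, -1.0]]
force: [4.7, -2.9, -0.3]
opening: 13.3
gripper_force: 33.9
```

```bash
python3 s.py
```

```text
20.625 [589.7 186.  101.8] yaw 91.06 F [ 4.7 -2.9 -0.3] M [-0.49 -1.08  0.04]
```

Request:
jog_arm --rows '[0, 0, 0, 0, 0, -0.1, 1, 0, 0, 0, 0, 0, 0, 1]'

```text
time: 20.88
ee_pos: [589.7, 186.0, 100.9]
orientation: [[-0.019, 1.0, -0.0], [1.0, 0.019, -0.001], [-0.001, -0.0, -1.0]]
force: [4.5, -2.4, 0.4]
opening: 13.6
gripper_force: 34.2
```

Request:
jog_arm --rows '[0, 0, 0, 0, 0, -0.1, 1, 0, 0, 0, 0, 0, 0, 1]'

```text
time: 21.12
ee_pos: [589.7, 186.0, 100.1]
orientation: [[-0.018, 1.0, 0.0], [1.0, 0.018, -0.001], [-0.001, -0.0, -1.0]]
force: [4.2, -3.4, 2.9]
opening: 13.5
gripper_force: 34.5
```

Request:
jog_arm --rows '[0, 0, 0, 0, 0, -0.1, 1, 0, 0, 0, 0, 0, 0, 1]'

```text
time: 21.38
ee_pos: [589.7, 186.0, 99.3]
orientation: [[-0.018, 1.0, 0.0], [1.0, 0.018, -0.001], [-0.001, 0.0, -1.0]]
force: [3.9, -3.3, 5.0]
opening: 13.6
gripper_force: 35.0
```

```bash
python3 s.py
```

```text
21.375 [589.7 186.   99.3] yaw 91.06 F [ 3.9 -3.3  5. ] M [-0.84 -0.93  0.03]
```

Request:
jog_arm --rows '[0, 0, 0, 0, 0, -0.1, 1, 0, 0, 0, 0, 0, 0, 1]'

```text
time: 21.62
ee_pos: [589.7, 186.1, 98.5]
orientation: [[-0.019, 1.0, 0.0], [1.0, 0.019, -0.001], [-0.001, 0.0, -1.0]]
force: [3.2, -2.7, 7.4]
opening: 13.4
gripper_force: 35.5
```

Request:
jog_arm --rows '[0, 0, 0, 0, 0, -0.1, 1, 0, 0, 0, 0, 0, 0, 1]'

```text
time: 21.88
ee_pos: [589.7, 186.1, 97.6]
orientation: [[-0.019, 1.0, 0.0], [1.0, 0.019, -0.001], [-0.001, 0.0, -1.0]]
force: [2.5, -4.0, 8.8]
opening: 13.4
gripper_force: 35.8
```

```bash
python3 - <<'E'
from h import *
exec(open("s.py").read())
d=arm.get_image("scene")["img"];cv2.imwrite("pics/s2.png",cv2.resize(d[150:290,260:430],(765,600),interpolation=cv2.INTER_CUBIC))
E
```

```text
21.875 [589.7 186.1  97.6] yaw 91.06 F [ 2.5 -4.   8.8] M [-0.94 -0.64 -0.01]
```

View pics/s2.png

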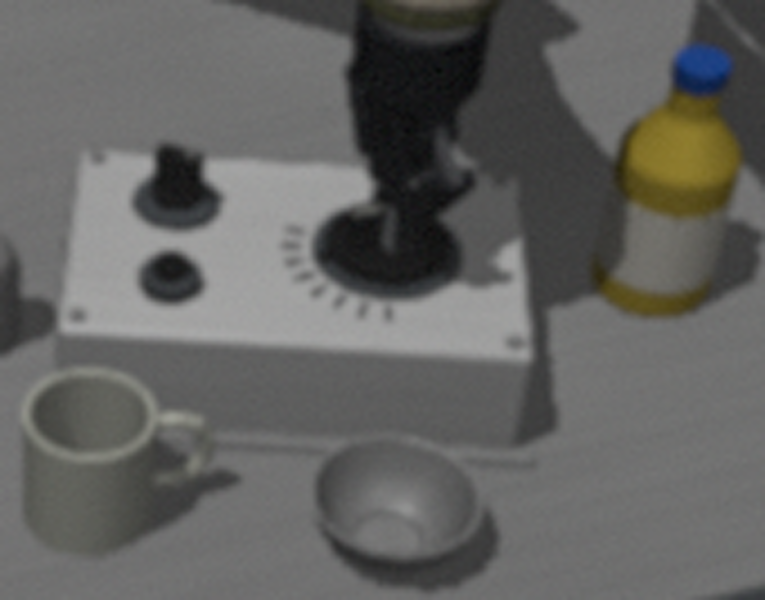

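Request:
jog_arm --rows '[0, 0, 0, 0, 0, -0.1, 1, 0, 0, 0, 0, 0, 0, 1]'

```text
time: 22.18
ee_pos: [589.7, 186.1, 96.8]
orientation: [[-0.019, 1.0, 0.0], [1.0, 0.019, -0.001], [-0.001, 0.0, -1.0]]
force: [2.9, -3.3, 9.6]
opening: 13.4
gripper_force: 36.2
```

Request:
jog_arm --rows '[0, 0, 0, 0, 0, 0, 2.5, 0, 0, 0, 0, 0, 0, 4, 0, 0, 0, 0, 0, 0, 4, 0, 0, 0, 0, 0, 0, 4, 0, 0, 0, 0, 0, 1, 4, 0, 0, 0, 0, 0, 2, 4, 0, 0, 0, 0, 0, 3, 4, 0, 0, 0, 0, 0, 3, 4, 0, 0, 0, 0, 0, 3, 4, 0, 0, 0, 0, 0, 0, 4]'

```text
time: 23.42
ee_pos: [589.8, 187.4, 218.5]
orientation: [[-0.019, 1.0, 0.002], [1.0, 0.019, 0.001], [0.001, 0.002, -1.0]]
force: [1.9, -0.6, -0.5]
opening: 40.0
gripper_force: 0.0
```

```bash
python3 - <<'E'
from h import *
exec(open("s.py").read())
d=arm.get_image("wrist");print(d["T"])
import pickle;pickle.dump(d,open("w4.pkl","wb"))
cv2.imwrite("pics/w4.png",d["img"])
E
```

```text
23.425 [589.8 187.4 218.5] yaw 91.09 F [ 1.9 -0.6 -0.5] M [0.02 0.01 0.02]
[[ 9.99794716e-01 -1.85892737e-02 -8.06009522e-03  5.87658298e+02]
 [ 2.01265898e-02  9.56997361e-01  2.89397600e-01  2.61132638e+02]
 [ 2.33379864e-03 -2.89500414e-01  9.57175043e-01  3.61737861e+02]
 [ 0.00000000e+00  0.00000000e+00  0.00000000e+00  1.00000000e+00]]
```

View pics/w4.png

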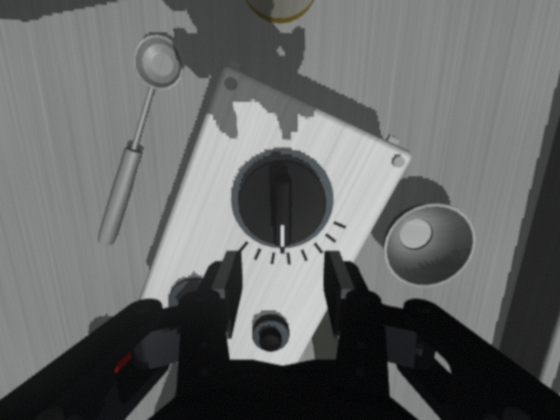

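The dial now points at (283,235), turned about 66°. I'll check its height against the starting picture by depth.

```bash
python3 - <<'E'
from h import *
import pickle
def Z(f,u,v):
    d=pickle.load(open(f,"rb"));return np.median([px(d,i,j)[2] for i in range(u-4,u+5) for j in range(v-4,v+5) if d["depth"][j,i]>0])
w="w.pkl";print("start skirt",Z(w,258,195),Z(w,317,195),"box",Z(w,207,255),Z(w,360,200),"bar",Z(w,288,195))
w="w4.pkl";print("now skirt",Z(w,252,200),Z(w,313,200),"box",Z(w,222,170),Z(w,345,180),"bar",Z(w,282,200))
E
```

```text
start skirt 101.41300751678165 101.52937403619688 box 85.51302053113773 85.55113557445645 bar 129.41130205557045
now skirt 100.57419616356981 100.42962921857037 box 85.55240224698991 85.58830791302927 bar 128.5828886696
```

```bash
python3 -c "
from cell import arm
print(arm.sign_off())"
```

```text
the job is handed in; nothing more can be done
None
```

The dial was pulled up, turned clockwise about 66° into the next notch and pushed fully home; it has been let go and the job is handed in (depth shows it no higher than at the start; no verdict was returned).

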